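Let a feed roller back by one notch

ROBOT

A 6-joint arm with a two-finger parallel gripper is mounted at the origin on a cart in front of the work surface, level with it; the furniture and walls round the work are solid. World frame = base frame: x ahead of the robot, y to its left, z up, the work surface at z = 0. Lengths are in mm, angles in degrees, forces in N, time in s.
With the tool pointing down it reaches from about 350 to 850 mm from the base axis. Payload 8.1 kg.
Tool frame: the origin (TCP) lies on the centre line of the jaws, within the pads' length; the fingertips stand 8 mm ahead of it and the grasp point (between the pads) lies 11 mm behind it; x points along the fingers, z is the direction in which the jaws open and shut, and the axes are right-handed (so a half turn about x gives the same grasp; the last joint's range is limited). The gripper opens to 85 mm and grips with 20 to 120 N. Pads are 22 mm wide; open, the fingers measure 114 mm over their backs; the gripper's body (76 mm by 85 mm) begins 54 mm behind the grasp point. The pads swing forward as they close: fully open they stand 13 mm farther back than shut.
Start: joints at [71.196, 7.471, 85.268, -0, 87.261, -4.893], TCP at [144.23, 582.411, 239.292] pointing down, gripper open.
Joint ranges: [-169.43, 169.43], [-51.17, 129.36], [1.28, 143.12], [-76.62, 256.62], [0, 156.53], [-152.29, 152.29]. Speed limits (degrees/s): [136.94, 136.94, 159.86, 180, 180, 180].

INTERFACE

Orientations are given as [roll, pitch, yaw] about the fixed x, y, z axes, in that order (R = Rz(yaw) Ry(pitch) Rx(roll)).
In Python, from bench import r, vision, order gives the robot as it stands. The module is installed in compiled form; this text tells all that it offers.
- The arm moves only by the shell command python3 -m jog 'ROWS' [FORCE]. ROWS is JSON, a list of rows, each a list of 3 entries, a list of its own where there are three numbers: the shift along the world's x, y, z in m, then the turn, a rotation vector about the world's x, y, z in rad, then the opening, from -1 (shut) to 1 (fully open). A call has 1 to 5 rows; each row is the pose to reach, as a shift and turn from the pose commanded when the call began; what a row does not reach only later rows make up. A row lasts 1/12 s, in which the tool goes at most 41.7 mm and 7.16 degrees, less where a joint would pass 70% of its speed; a pose out of reach is approached as far as the arm can. A call with a gripper value outside its range is refused whole. The fingers move at their own pace and stop on an object; FORCE is the grip in N (left out, the last holds). Time passes only in rows, so rows that repeat a pose let the fingers close. It gives the time, the measured TCP pose, the force and the opening at its end, in the units of the state.
- r.sense(): the state, without advancing time (a new reading comes with each control period).
- vision.snapshot(name): name is "scene" or "top" or "wrist"; returns the picture (400x640x3 uint8, red, green, blue); there is no depth.
- vision.camera_model(name): a dict with "fov_y" (degrees; the focal length in pixels is half the picture's height over the tangent of half this angle, whatever the lens; pixels are square), "cx", "cy" (the principal point, pixels), "world_to_cam" (4x4, takes a point from world to camera coordinates). Camera axes: x right, y down, z forward; pixel columns grow to the right and rows downward; lengths in mm; the calibration is good to about 2 mm. A picture is of the moment at which its call begins: read the wrist's pose just before it. camera_model takes no time and is no camera call; for the wrist camera it gives the pose at the moment of the call.
- order.hand_in(): hands the job in, once; it reports no verdict.
The state is a dict: "time": time; "joint_pos": joint angles; "qd": joint speeds; "joint_efforts": joint torques, N m; "tool_pos": TCP position; "tcp_rot": TCP orientation; "ft_force": force on the tool from outside, world axes, zero at the start; "wrist_torque": the same for the moment, N m; "finger_gap": finger opening in mm.
Only numpy, scipy, OpenCV 4.12 (cv2) and the standard library are available. Lean on these libraries where they do the work, as an engineer would, in place of code of your own. Each camera call takes 0.05 s, during which the arm holds its last target.

TASK

The ratchet feed roller on the bench has been wound one notch too far. With a fingertip, push the pawl's ball-ended lever over toward the robot so that the pawl lifts out of the teeth and stays up, then gently push a spoke so that the top of the wheel goes back toward the robot by exactly one notch (an eighth of a turn, one spoke spacing), and then push the lever over the other way so that the pawl drops fully home between the teeth again. Leave the jar, bottle and dish beside it where they are.

Things in the scene. Friction and masses are not known exactly. Their poses are not given: they have to be found in the camera images.
- feed_unit: Feed roller fixed to the bench: base plate 150 x 116 mm, grey cheeks, black drum. Origin: on the bench under the plate's middle; x away from the robot (turned 0.05 to 0.55 rad clockwise), y left along the shaft, z up. Left end (y = +66 mm): steel disc with eight saw teeth, 92 mm over the tips, the pawl above it; right end (y = -72 mm): hub with eight spokes. Breaks over 40 N of finger force
- ratchet_wheel (a joint): Turn of the wheel (drum, toothed disc, spokes) in rad; grows backward: its top goes toward the robot (unit's -x). Starts within 0.06 of 0; one notch is 0.785. Pawl down: blocked backward after about 0.15 of play; forward the teeth click under the pawl. Friction about 0.15 N m (2.5 N at a spoke); stays where left
- pawl (a joint): Pawl angle in rad: 0 fully home between two teeth, 1.22 fully thrown over toward the robot (stop). The ball's weight tips it over past about 0.72: above, it falls on to 1.22 and stays up; below, it falls back to 0. Takes under 1 N, up to 6 N if a tooth bears on it. It can seat only with the wheel within about 0.14 rad of a whole number of notches
- pawl_ball (a point): Centre of the 20 mm black ball on the pawl's thumb lever (rod 8 mm thick, 55 mm from pivot to ball centre). Swings in the unit's x-z plane: pawl home it leans 35 degrees away from the robot, thrown over 35 degrees toward it; 187 mm above the bench at both ends, 10 mm higher between. The 47 mm claw arm lies level below it when home, stands up 55 mm beyond the ball when thrown over
- pawl_pivot (a point): Centre of the pawl's pivot pin, 142 mm above the bench, at x = -52, y = +66 mm in the unit's frame; fixed, axes as the unit's
- wheel_axis (a point): Point on the shaft's axis, 92 mm above the bench, in the middle of the plane of the spokes (x = 0, y = -72 mm in the unit's frame); fixed, axes as the unit's. Behind the unit a bench riser 173 mm tall begins 640 mm ahead of the robot's base
- spoke_tip (a point): Outer end of one of the eight spokes (steel rods 10 mm thick, 45 degrees apart, reaching 81 mm from the shaft's axis; ends 13 mm thick). At the start it leans 15 degrees from upright, away from the robot; one notch back, 30 degrees toward it. Its far side is open at the start; one notch back, 36 mm are free there to the next spoke, 56 mm above the axis
- brown_bottle: Loose brown glass bottle, 42 mm in diameter, 85 mm tall, in front of the unit on its left; origin at the centre of its underside. Not to be moved
- ink_jar: Loose ink jar with a lid, 63 mm in diameter, 72 mm tall, in front of the unit on its right; origin at the centre of its underside. Not to be moved
- weigh_dish: Loose white dish, 71 mm in diameter, 18 mm tall, in front of the unit; origin at the centre of its underside. Not to be moved

How it is judged:
By the outcome, as a careful person would: the job done as asked, in the order asked, and still so for the second after the job is handed in, with the robot touching nothing.
It also fails if it takes over 48 s, if anything falls off the work surface, if the arm or the gripper's body presses on something with over 40 N, if the wrist force passes 120 N, or if a joint passes its speed limit or range.

## Working session

There is one attempt and no reset: what is moved stays moved. The work goes in short steps, Python scripts to look and compute and a shell command to move; the robot and the scene stay as the last step left them, time stands still between calls to the robot, and variables do not carry over. Pictures are saved under pics/ and viewed, and the job is handed in when it is done.

```bash
mkdir -p pics; cat > h.py <<'E'
import numpy as np, cv2
from bench import r, vision, order
def snap(name,fn,crop=None,scale=1):
    m=vision.camera_model(name); im=vision.snapshot(name)[:,:,::-1]
    np.savez('pics/'+fn+'.npz',im=im,**{k:np.array(v) for k,v in m.items()})
    show(fn,crop,scale,fn)
def show(fn,crop=None,scale=1,out=None):
    im=np.load('pics/'+fn+'.npz')['im']
    if crop: im=im[crop[1]:crop[3],crop[0]:crop[2]]
    im=cv2.resize(np.ascontiguousarray(im),None,fx=scale,fy=scale,interpolation=cv2.INTER_CUBIC)
    cv2.imwrite('pics/%s.png'%(out or fn),im)
def cam(fn):
    d=np.load('pics/'+fn+'.npz'); f=200/np.tan(np.radians(float(d['fov_y'])/2))
    return f,float(d['cx']),float(d['cy']),d['world_to_cam']
def proj(fn,P):
    f,cx,cy,T=cam(fn); P=np.atleast_2d(P); p=P@T[:3,:3].T+T[:3,3]
    return np.c_[f*p[:,0]/p[:,2]+cx,f*p[:,1]/p[:,2]+cy]
def atz(fn,u,v,z):
    f,cx,cy,T=cam(fn); R=T[:3,:3]; c=-R.T@T[:3,3]; d=R.T@np.array([(u-cx)/f,(v-cy)/f,1])
    return c+d*(z-c[2])/d[2]
E
python3 - <<'E'
from h import *
snap('scene','s0');snap('top','t0')
for n in('s0','t0'):
    f,cx,cy,T=cam(n);print(f,cx,cy,-T[:3,:3].T@T[:3,3])
s=r.sense();print(s['time'],s['tool_pos'],s['tcp_rot'],s['finger_gap'])
E
```

```text
486.2969117937057 317.84003466148243 199.95389648337607 [  -4.4567879  -555.42740134  516.22482623]
491.89722383174336 314.49821569000727 200.81566395786155 [306.76631466  82.47232346 979.18003404]
0.1 [144.06235503 581.93369834 238.31818909] [ 174.92769651   89.90046884 -108.98624805] 85.50914953319285
```

View pics/s0.png

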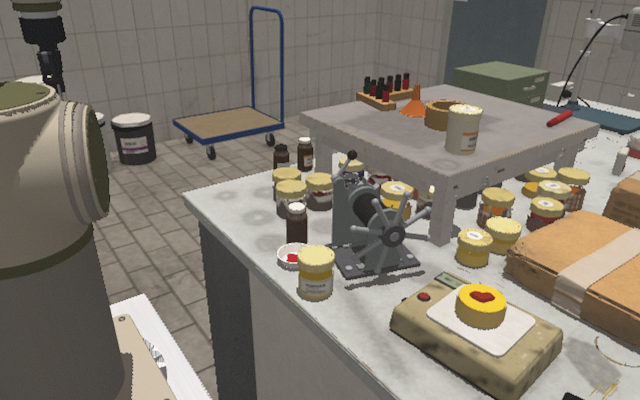

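View pics/t0.png

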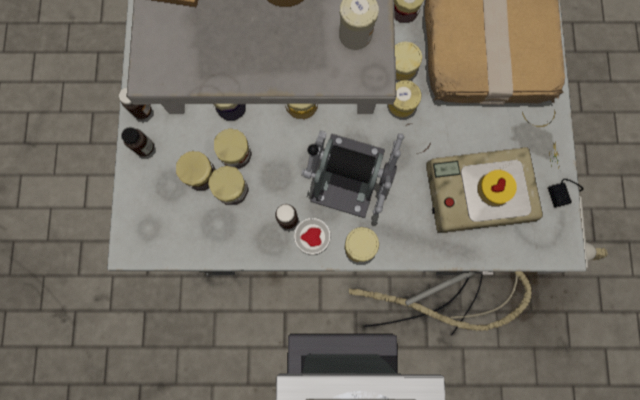

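```bash
python3 - <<'E'
from h import *
show('s0',(270,140,440,310),4.4,'s0c');show('t0',(260,110,440,270),4.4,'t0c')
E
```

```text
(no output)
```

View pics/s0c.png

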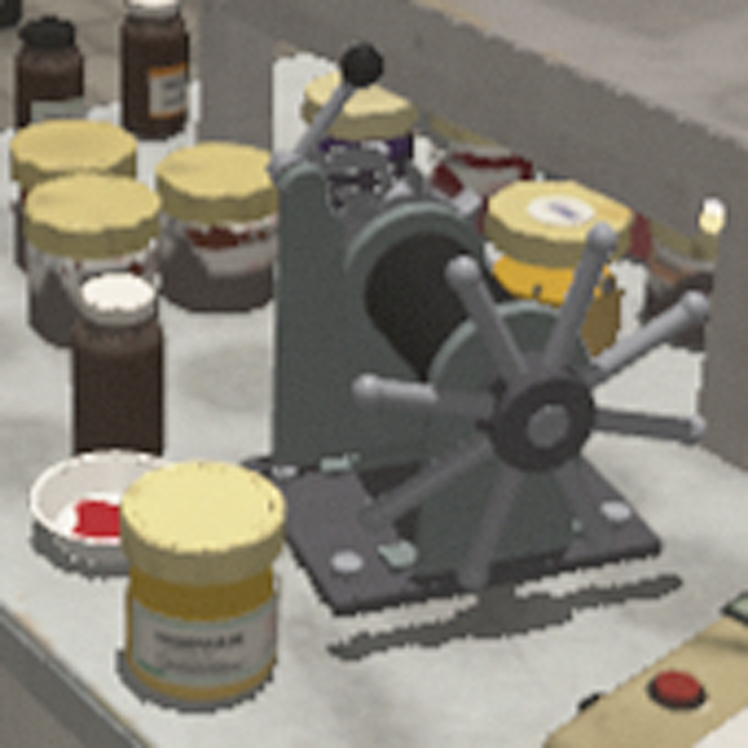

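View pics/t0c.png

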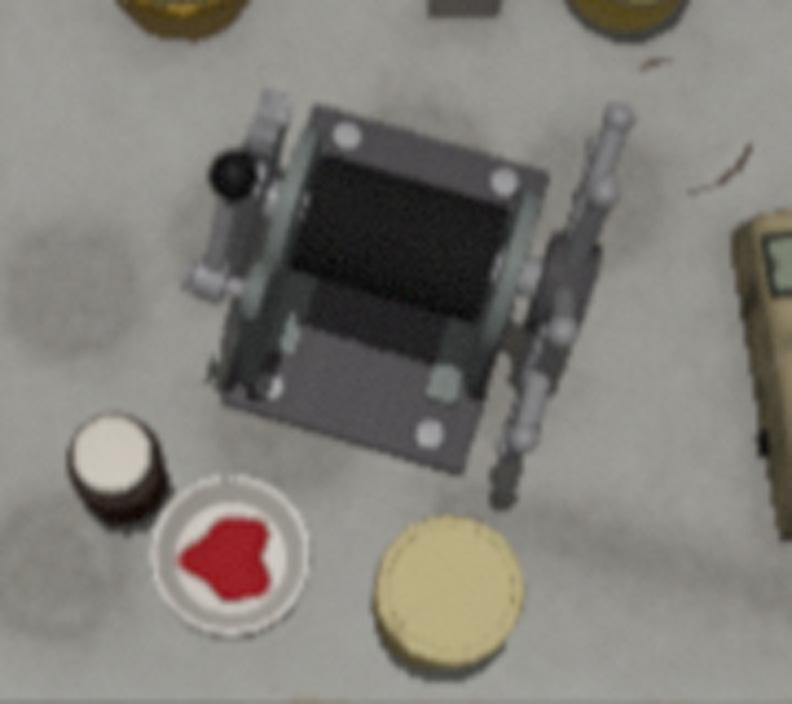

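```bash
cat > fit.py <<'E'
from h import *
from scipy.optimize import least_squares
def U(p,P):
    c,s=np.cos(p[2]),np.sin(p[2]); P=np.atleast_2d(P).astype(float)
    return np.c_[p[0]+c*P[:,0]-s*P[:,1],p[1]+s*P[:,0]+c*P[:,1],P[:,2]]
def sp(k,w,R=74.5): # k-th spoke, lean fwd angle
    a=np.radians(15+45*k)-w; return [R*np.sin(a),-72,92+R*np.cos(a)]
def ball(q):
    a=np.radians(35)-q*np.radians(70)/1.22; return [-52+55*np.sin(a),66,142+55*np.cos(a)]
E
python3 - <<'E'
from fit import *
S=lambda a:(a[0]/4.4+270,a[1]/4.4+140)
T=lambda a:(a[0]/4.4+260,a[1]/4.4+110)
def model(p):
    w,h=p[3],p[4]
    t=[[75,58,h],[75,-58,h],[-75,-58,h],[-75,58,h],ball(0),sp(1,w),sp(0,w),sp(-1,w),sp(-2,w)]
    s=[ball(0),sp(-1,w),sp(0,w),sp(1,w),sp(-2,w),[-75,-58,h],[75,-58,h]]
    return np.r_[proj('t0',U(p,t)),proj('s0',U(p,s))]
tt=np.array([T(a) for a in [(315,105),(548,175),(462,472),(222,402),(234,174),(603,190),(0,0),(562,325),(522,435)]])
ss=np.array([S(a) for a in [(362,65),(465,270),(602,240),(690,305),(366,388),(335,608),(662,545)]])
obs=np.r_[tt,ss]
for far in (0,1):
    w_=np.ones(len(obs)); w_[6]=0
    o=obs.copy()
    if far==0: # (603,190)=k0?
        o[6]=T((603,190)); o[5]=T((619,115)); w_[6]=1
    f=lambda p:((model(p)-o)*w_[:,None]).ravel()
    q=least_squares(f,[420,60,-.25,0,10]); print(q.x,q.cost); print(np.round(f(q.x).reshape(-1,2),1).tolist())
    if far==0:
        np.save('pose.npy',q.x)
        p=q.x
        print('ball',U(p,ball(0)),'pivot',U(p,[-52,66,142]),'tip0',U(p,sp(0,p[3])),'axis',U(p,[0,-72,92]))
print('dish',atz('t0',*T((231,555)),18),'bottle',atz('t0',*T((112,455)),85),'jar',atz('t0',*T((449,590)),72))
E
```

```text
[ 5.39291712e+02  2.02246262e+01 -2.94696028e-01 -4.37088457e-02
  3.78992792e+00] 4.615035748644424
[[-0.5, -1.0], [0.7, -1.3], [0.2, 0.4], [-0.6, -0.2], [0.0, -0.2], [-0.1, -0.2], [0.5, -0.5], [0.6, 0.4], [0.7, -0.1], [-0.8, -0.6], [-0.7, 0.1], [-0.3, -0.5], [0.4, 0.5], [-0.2, -0.1], [-0.9, 0.6], [-0.2, 0.1]]
ball [[538.88978141  89.32003681 187.05336244]] pivot [[508.70304084  98.4827453  142.        ]] tip0 [[539.82134239 -55.1798559  163.05021867]] axis [[518.37938412 -48.67148801  92.        ]]
[ 5.36332603e+02  1.97727018e+01 -3.14672954e-01 -7.72192158e-02
  6.65829446e+00] 141.5774773587482
[[0.6, -0.4], [1.7, 0.5], [-0.3, 2.0], [-1.0, 0.2], [0.3, 0.7], [4.3, -14.9], [0.0, 0.0], [0.7, 1.4], [0.3, 1.4], [-1.3, -0.4], [-1.5, -0.2], [-0.8, 0.5], [-0.5, 2.6], [-2.0, -1.0], [-2.9, -0.4], [-1.2, 0.0]]
dish [412.00802082  91.86216528  18.        ] bottle [446.61043023 141.04581782  85.        ] jar [ 3.91414298e+02 -6.43657497e-02  7.20000000e+01]
```

```bash
cat >> fit.py <<'E'
from scipy.spatial.transform import Rotation as Ro
def st():
    s=r.sense(); R=Ro.from_euler('xyz',s['tcp_rot'],degrees=True).as_matrix()
    print('t',round(s['time'],2),'pos',np.round(s['tool_pos'],1),'F',np.round(s['ft_force'],2),'gap',round(s['finger_gap'],1),'j',np.round(s['joint_pos'],0))
    return s,R
p=np.load('pose.npy')
E
python3 - <<'E'
from fit import *
s,R=st();print(R.round(3))
ux=np.array([np.cos(p[2]),np.sin(p[2]),0]);
for sg in(1,-1):
    y=ux*sg;x=np.array([0,0,-1.]);z=np.cross(x,y);Rt=np.c_[x,y,z]
    print(Ro.from_matrix(Rt@R.T).as_rotvec().round(3))
E
python3 -m jog '[[[0,0,0],[0,0,0],-1],[[0,0,0.04],[0,0,0],-1]]'
```

```text
t 0.1 pos [144.1 581.9 238.3] F [ 0.63  0.02 -0.2 ] gap 85.5 j [71.  8. 85.  0. 87. -5.]
[[-0.001 -0.971  0.24 ]
 [-0.002  0.24   0.971]
 [-1.     0.    -0.002]]
[1.00e-03 3.00e-03 3.09e+00]
[ 0.002 -0.001 -0.052]
time: 0.27
tool_pos: [142.8, 578.1, 269.2]
tcp_rot: [175.1, 89.1, -108.9]
ft_force: [0.3, -1.2, -2.2]
finger_gap: 64.0
```

```bash
python3 -m jog '[[[0.025,-0.029,0.005],[0,0,0],-1],[[0.05,-0.057,0.01],[0,0,0],-1],[[0.075,-0.086,0.01],[0,0,-0.02],-1],[[0.1,-0.114,0.01],[0,0,-0.04],-1],[[0.125,-0.143,0.01],[0,0,-0.052],-1]]'
python3 -m jog '[[[0.025,-0.029,0.0],[0,0,0],-1],[[0.05,-0.057,0.0],[0,0,0],-1],[[0.075,-0.086,0.0],[0,0,0],-1],[[0.1,-0.114,0.0],[0,0,0],-1],[[0.125,-0.143,0.0],[0,0,0],-1]]'
python3 -m jog '[[[0.025,-0.029,0.0],[0,0,0],-1],[[0.05,-0.057,0.0],[0,0,0],-1],[[0.075,-0.086,0.0],[0,0,0],-1],[[0.1,-0.114,0.0],[0,0,0],-1],[[0.125,-0.143,0.0],[0,0,0],-1]]'
python3 -m jog '[[[0.025,-0.029,0.0],[0,0,0],-1],[[0.05,-0.057,0.0],[0,0,0],-1],[[0.068,-0.078,0.0],[0,0,0],-1],[[0.068,-0.078,0.0],[0,0,0],-1],[[0.068,-0.078,0],[0,0,0],-1]]'
python3 - <<'E'
from fit import *
s,R=st();print(R.round(3)); print(U(p,[[30,66,0]]))
snap('scene','s1',(240,60,440,240),4);snap('top','t1',(240,80,440,260),4)
snap('wrist','w1')
print(proj('s1',s['tool_pos']),proj('t1',s['tool_pos']))
E
```

```text
time: 0.68
tool_pos: [269.9, 438.1, 289.2]
tcp_rot: [-37.7, 90.0, 35.4]
ft_force: [0.6, -0.5, -0.2]
finger_gap: 0.5
time: 1.1
tool_pos: [395.0, 294.8, 289.2]
tcp_rot: [-22.4, 90.0, 50.7]
ft_force: [1.1, 1.6, -0.1]
finger_gap: 0.0
time: 1.52
tool_pos: [520.1, 151.8, 289.2]
tcp_rot: [51.9, 90.0, 125.0]
ft_force: [-0.2, 0.4, 0.9]
finger_gap: 0.1
time: 1.93
tool_pos: [587.6, 74.0, 288.4]
tcp_rot: [105.1, 89.9, 178.0]
ft_force: [-0.3, 0.0, -0.7]
finger_gap: -0.1
t 1.93 pos [587.6  74.  288.4] F [-0.29  0.01 -0.66] gap -0.1 j [  2.   5.  82.   0.  92. -71.]
[[-0.002 -0.956  0.293]
 [ 0.     0.293  0.956]
 [-1.     0.001 -0.   ]]
[[587.16805977  74.66592766   0.        ]]
[[380.47208243  98.01990907]] [[323.00207818  98.33466827]]
```

View pics/s1.png

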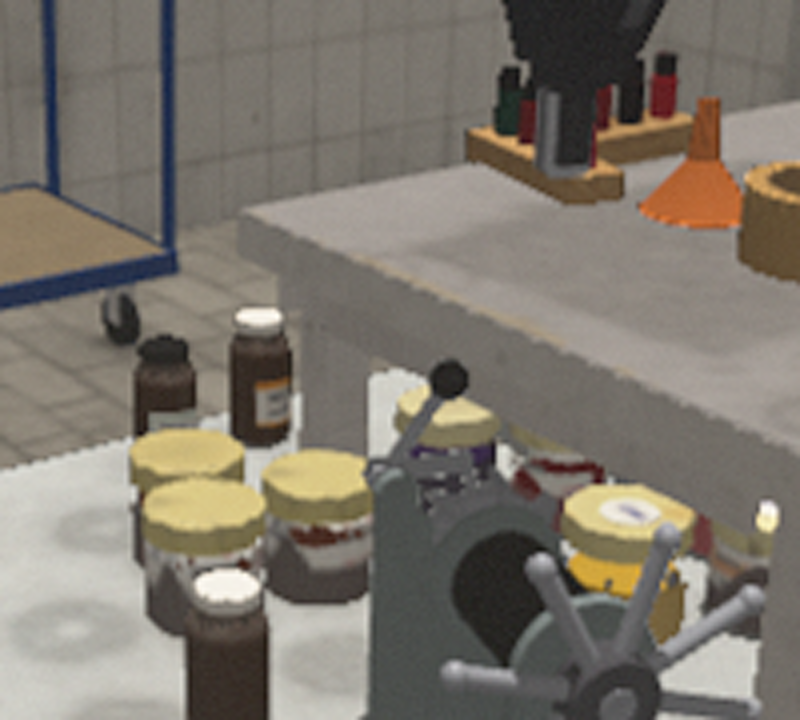

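View pics/w1.png

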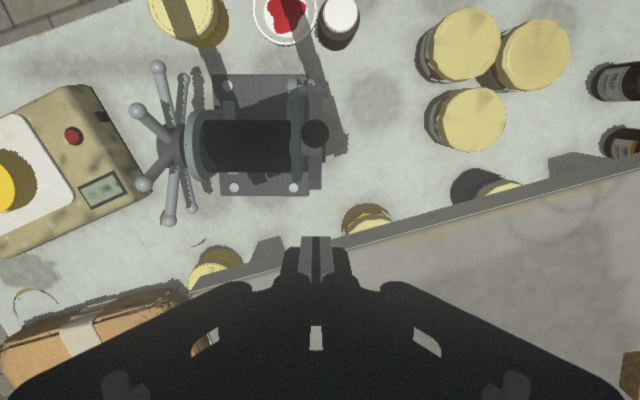

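```bash
python3 - <<'E'
from fit import *
print(proj('w1',U(p,[ball(0),sp(0,p[3]),sp(1,p[3]),sp(-1,p[3])])))
for d in(0,8,12,16): print(d,proj('s1',[587.6,74,288.4-d]))
show('w1',(240,90,400,260),4.5,'w1c')
E
```

```text
[[313.23401877 131.52048417]
 [142.98595068 183.09600424]
 [168.80202483 219.01696478]
 [135.94024159 110.44854216]]
0 [[380.47608797  98.02674725]]
8 [[380.16926794 102.43328371]]
12 [[380.01680869 104.62289708]]
16 [[379.86497806 106.80348227]]
```

View pics/w1c.png

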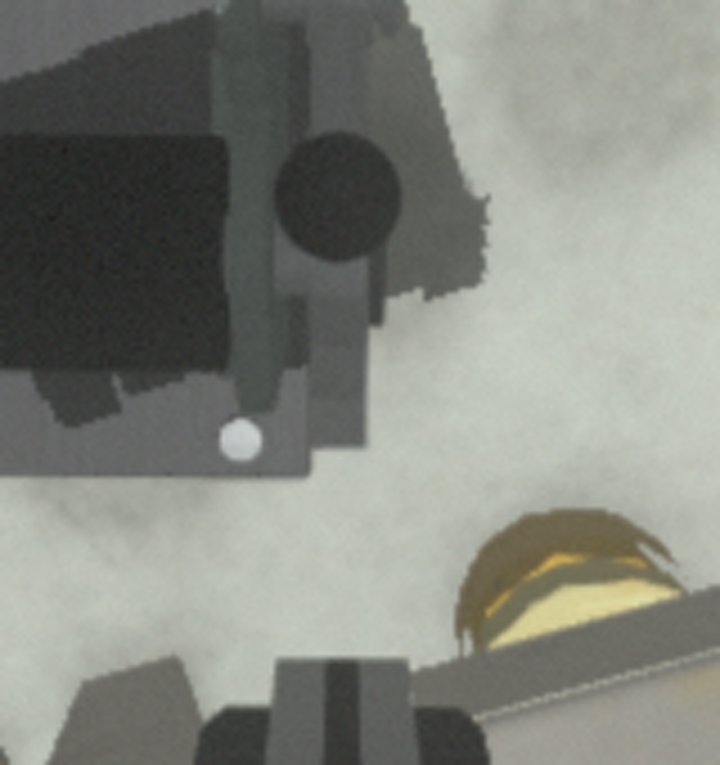

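View pics/t1.png

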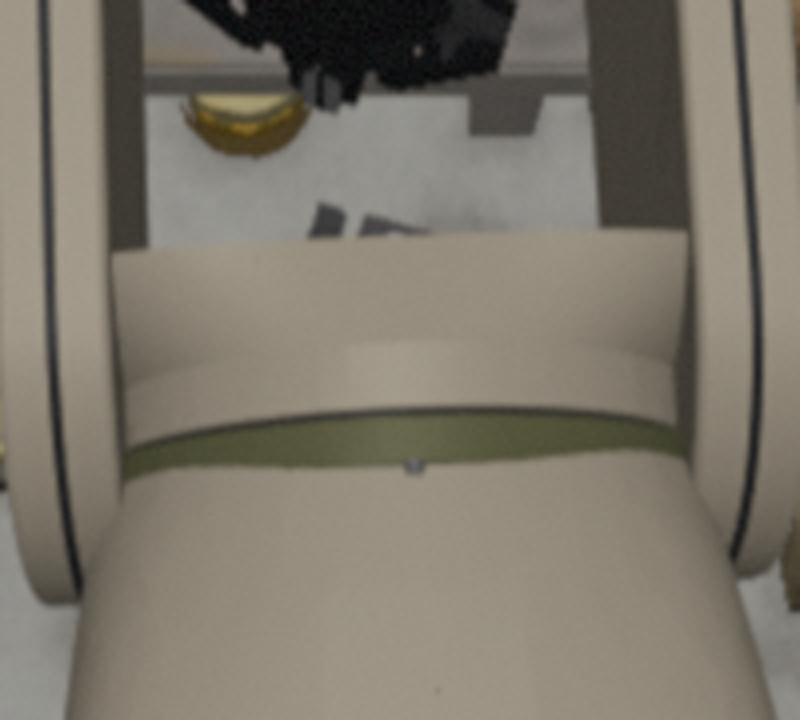

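```bash
python3 -m jog '[[[0,0,-0.035],[0,0,0],-1],[[0,0,-0.07],[0,0,0],-1],[[-0.001,0.0005,-0.092],[0,0,0],-1],[[-0.01,0.003,-0.092],[0,0,0],-1],[[-0.019,0.006,-0.092],[0,0,0],-1]]'
python3 -m jog '[[[-0.005,0.0015,0],[0,0,0],-1],[[-0.01,0.003,0],[0,0,0],-1],[[-0.015,0.0045,0],[0,0,0],-1],[[-0.02,0.006,0],[0,0,0],-1],[[-0.025,0.0075,0],[0,0,0],-1]]'
python3 - <<'E'
from fit import *
s,R=st();snap('scene','s2',(300,90,440,230),5)
E
```

```text
time: 2.5
tool_pos: [566.2, 82.4, 196.3]
tcp_rot: [107.5, 89.8, -179.3]
ft_force: [1.0, -0.3, 0.6]
finger_gap: -0.0
time: 2.92
tool_pos: [548.7, 88.4, 204.6]
tcp_rot: [-76.1, 89.0, -3.1]
ft_force: [12.0, -6.2, 23.4]
finger_gap: -0.0
t 2.92 pos [548.7  88.4 204.6] F [12.05 -6.24 23.42] gap -0.0 j [  4.   1.  96.  -0.  82. -69.]
```

View pics/s2.png

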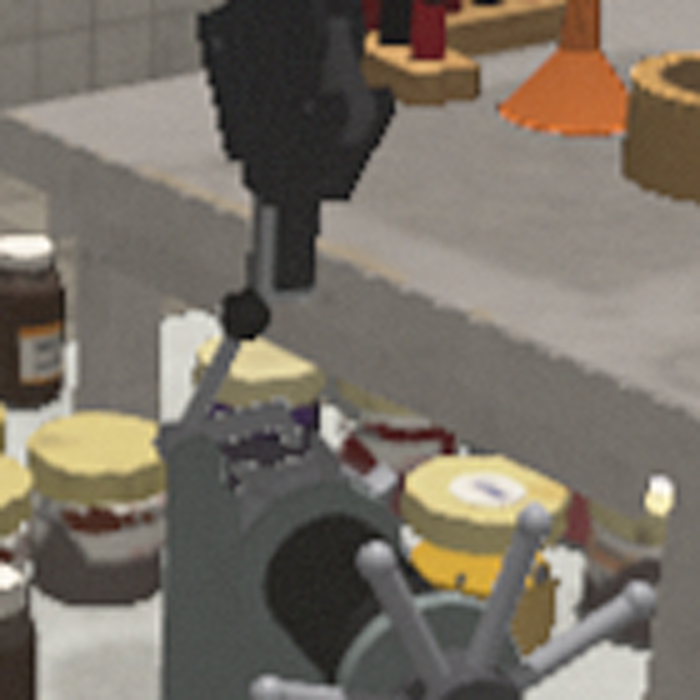

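```bash
python3 -m jog '[[[0.01,-0.003,0],[0,0,0],-1],[[0.025,-0.0075,0],[0,0,0],-1],[[0.027,-0.008,0],[0,0,0],-1],[[0.027,-0.008,-0.013],[0,0,0],-1],[[0.027,-0.008,-0.013],[0,0,0],-1]]'
python3 - <<'E'
from fit import *
s,R=st();snap('scene','s3',(300,90,440,230),5)
c=np.array(s['tool_pos']);d=c-np.r_[p[:2],0];print('unit',d[0]*np.cos(p[2])+d[1]*np.sin(p[2]),-d[0]*np.sin(p[2])+d[1]*np.cos(p[2]))
E
```

```text
time: 3.38
tool_pos: [569.0, 81.0, 182.1]
tcp_rot: [106.5, 89.9, 179.6]
ft_force: [-0.9, -0.3, -0.7]
finger_gap: -0.2
t 3.38 pos [569.   81.  182.1] F [-0.89 -0.28 -0.7 ] gap -0.2 j [  3.   6.  93.   0.  81. -70.]
unit 10.727485888182407 66.78486264164015
```

View pics/s3.png

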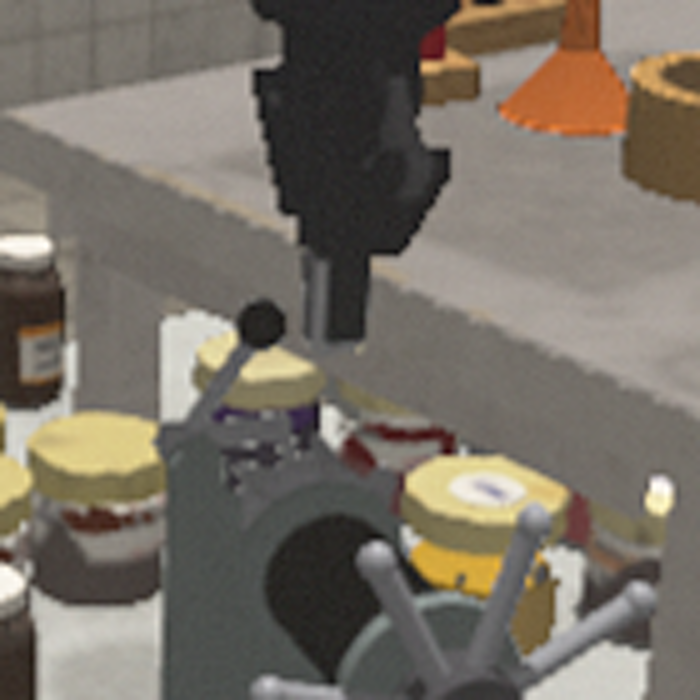

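```bash
python3 -m jog '[[[-0.006,0.0015,0],[0,0,0],-1],[[-0.012,0.0035,0],[0,0,0],-1],[[-0.016,0.005,0],[0,0,0],-1],[[-0.02,0.006,0],[0,0,0],-1],[[-0.022,0.007,0],[0,0,0],-1]]'
python3 - <<'E'
from fit import *
s,R=st();snap('scene','s4',(300,90,440,230),5)
E
```

```text
time: 3.85
tool_pos: [547.6, 88.3, 184.7]
tcp_rot: [-62.9, 90.0, 10.2]
ft_force: [0.8, -1.0, -0.1]
finger_gap: -0.1
t 3.85 pos [547.6  88.3 184.7] F [ 0.83 -1.03 -0.09] gap -0.1 j [  4.   2.  97.   0.  81. -69.]
```

View pics/s4.png

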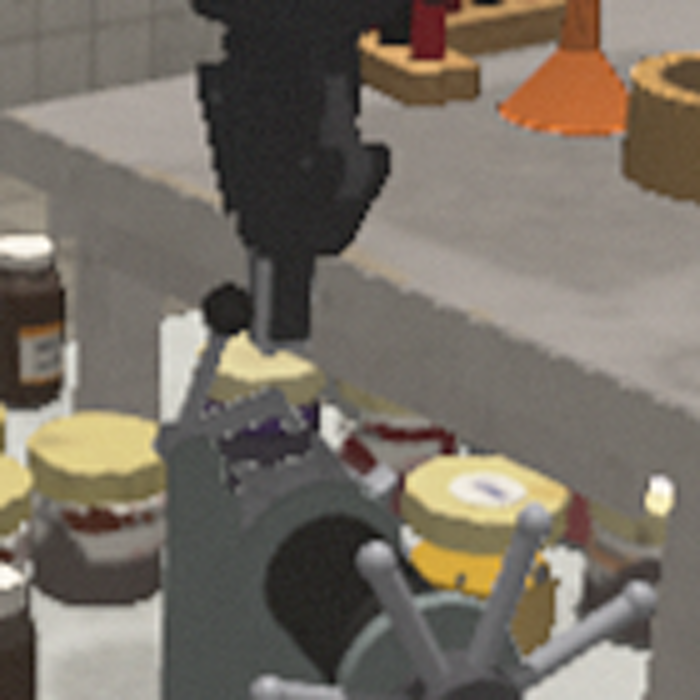

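```bash
python3 -m jog '[[[-0.005,0.0015,0.001],[0,0,0],-1],[[-0.01,0.003,0.002],[0,0,0],-1],[[-0.015,0.0045,0.003],[0,0,0],-1],[[-0.02,0.006,0.004],[0,0,0],-1],[[-0.023,0.007,0.005],[0,0,0],-1]]'
python3 - <<'E'
from fit import *
s,R=st();snap('scene','s5',(300,90,440,230),5)
E
```

```text
time: 4.32
tool_pos: [524.5, 95.2, 189.3]
tcp_rot: [93.9, 90.0, 167.0]
ft_force: [-0.3, 0.8, -0.9]
finger_gap: 0.1
t 4.32 pos [524.5  95.2 189.3] F [-0.34  0.84 -0.94] gap 0.1 j [  5.  -1. 100.   0.  82. -68.]
```

View pics/s5.png

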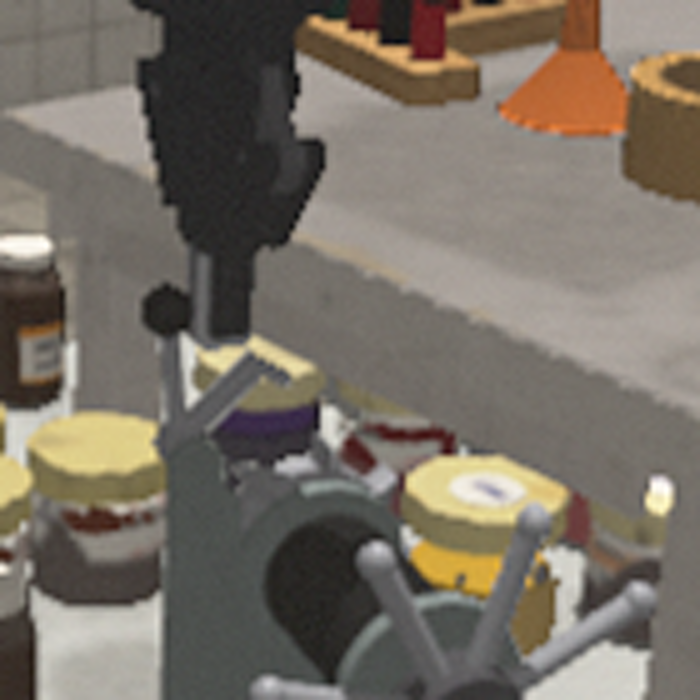

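```bash
python3 -m jog '[[[-0.005,0.0015,0.002],[0,0,0],-1],[[-0.01,0.003,0.004],[0,0,0],-1],[[-0.014,0.0042,0.006],[0,0,0],-1],[[-0.016,0.005,0.015],[0,0,0],-1],[[-0.016,0.005,0.045],[0,0,0],-1]]'
python3 - <<'E'
from fit import *
s,R=st();snap('scene','s6',(300,90,440,230),5)
E
```

```text
time: 4.78
tool_pos: [506.1, 99.9, 230.4]
tcp_rot: [112.0, 89.5, -174.9]
ft_force: [-0.0, 0.5, -0.3]
finger_gap: 0.2
t 4.78 pos [506.1  99.9 230.4] F [-0.03  0.52 -0.33] gap 0.2 j [  5.  -5.  99.   0.  87. -68.]
```

View pics/s6.png

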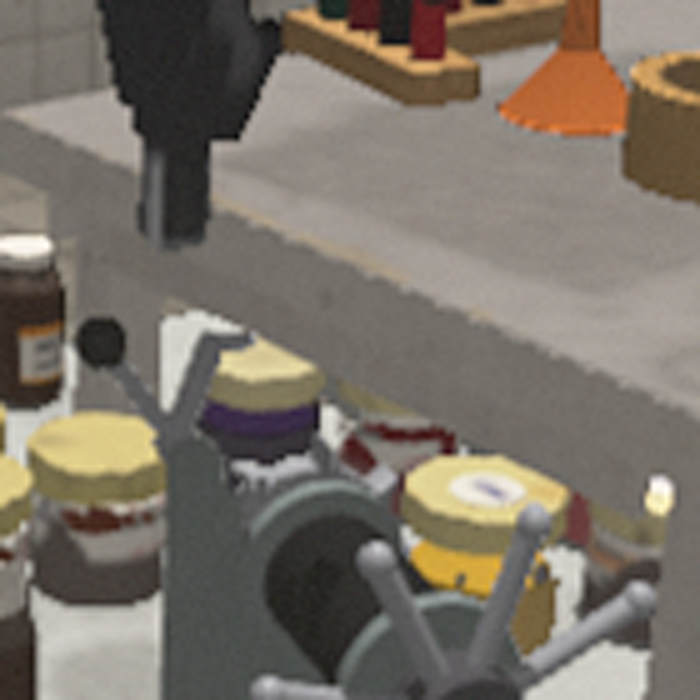

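```bash
python3 -m jog '[[[0,0,0.025],[0,0,0],-1],[[0.012,-0.034,0.026],[0,0,0],-1],[[0.024,-0.07,0.026],[0,0,0],-1],[[0.037,-0.105,0.026],[0,0,0],-1],[[0.05,-0.14,0.026],[0,0,0],-1]]'
python3 -m jog '[[[0.01,-0.03,0],[0,0,0],-1],[[0.01,-0.03,-0.03],[0,0,0],-1],[[0.01,-0.03,-0.06],[0,0,0],-1],[[0.01,-0.03,-0.06],[0,0,0],-1]]'
python3 - <<'E'
from fit import *
s,R=st();snap('scene','s7',(300,90,440,230),5)
snap('wrist','w7')
w=p[3]
print(proj('w7',U(p,[sp(0,w),sp(1,w),sp(-1,w)])))
c=np.array(s['tool_pos']);d=c-np.r_[p[:2],0];print('unit',d[0]*np.cos(p[2])+d[1]*np.sin(p[2]),-d[0]*np.sin(p[2])+d[1]*np.cos(p[2]))
E
```

```text
time: 5.25
tool_pos: [559.9, -41.5, 261.8]
tcp_rot: [-83.6, 89.9, -10.4]
ft_force: [1.1, 1.2, -0.3]
finger_gap: -0.1
time: 5.58
tool_pos: [566.2, -70.3, 194.5]
tcp_rot: [94.7, 89.5, 167.7]
ft_force: [-0.5, 0.3, -1.7]
finger_gap: 0.1
t 5.58 pos [566.2 -70.3 194.5] F [-0.52  0.35 -1.65] gap 0.1 j [-12.   5.  93.   0.  83. -85.]
[[326.2902011  179.87288429]
 [324.08964797 232.31044505]
 [326.84421333  65.02898102]]
unit 52.00387684127907 -78.77277138688267
```

View pics/s7.png

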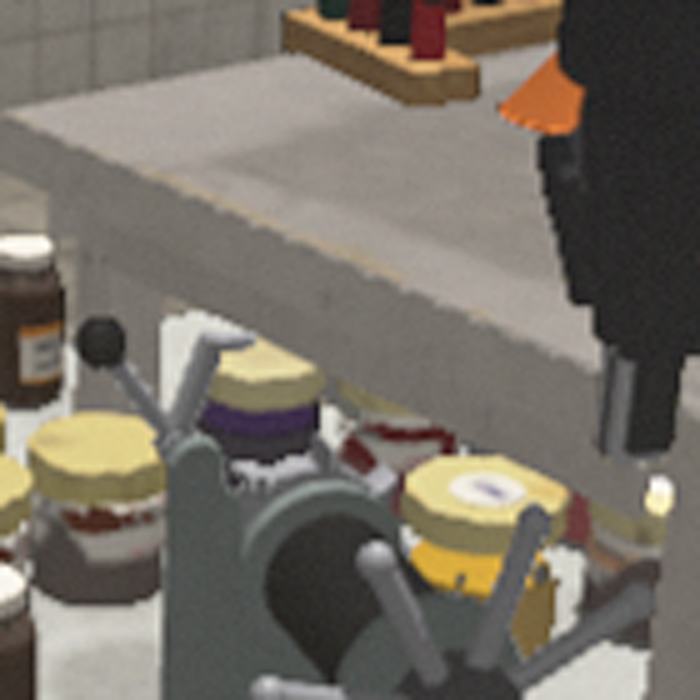

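View pics/w7.png

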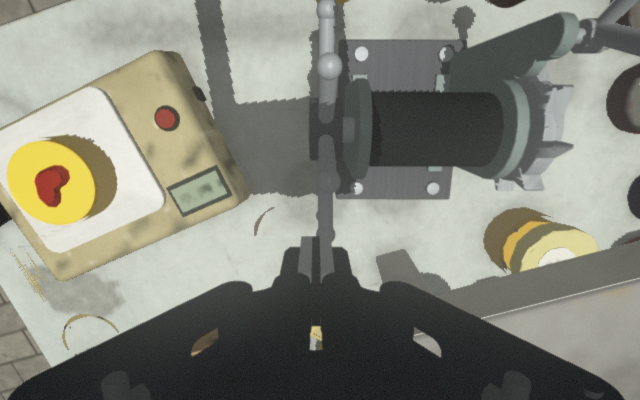

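```bash
python3 -m jog '[[[0,0,-0.03],[0,0,0],-1],[[0,0,-0.04],[0,0,0],-1],[[-0.005,0.0015,-0.04],[0,0,0],-1],[[-0.01,0.003,-0.04],[0,0,0],-1],[[-0.014,0.004,-0.04],[0,0,0],-1]]'
python3 -m jog '[[[-0.005,0.0015,0],[0,0,0],-1],[[-0.010,0.003,0],[0,0,0],-1],[[-0.015,0.0045,0],[0,0,0],-1],[[-0.019,0.006,0],[0,0,0],-1],[[-0.024,0.007,0],[0,0,0],-1]]'
python3 - <<'E'
from fit import *
s,R=st();snap('scene','s8',(300,90,440,230),5)
E
```

```text
time: 6.1
tool_pos: [555.5, -65.8, 162.4]
tcp_rot: [-85.0, 89.9, -11.9]
ft_force: [-0.6, -0.2, 0.6]
finger_gap: -0.3
time: 6.52
tool_pos: [531.1, -58.9, 160.9]
tcp_rot: [-79.2, 89.9, -6.1]
ft_force: [1.5, 0.2, 1.8]
finger_gap: -0.0
t 6.52 pos [531.1 -58.9 160.9] F [1.5  0.15 1.78] gap -0.0 j [-12.   0. 101.   0.  79. -85.]
```

View pics/s8.png

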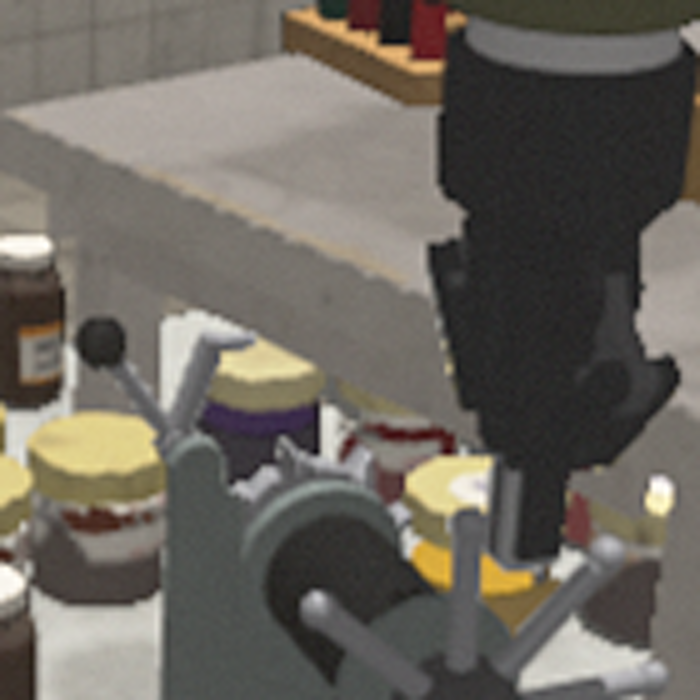

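```bash
python3 -m jog '[[[-0.005,0.0015,0],[0,0,0],-1],[[-0.010,0.003,0],[0,0,0],-1],[[-0.015,0.0045,0],[0,0,0],-1],[[-0.020,0.006,0],[0,0,0],-1],[[-0.024,0.0073,0],[0,0,0],-1]]'
python3 -m jog '[[[0,0,0],[0,0,0],-1]]'
cat >> fit.py <<'E'
def wheel(fn,pts,ks,w0):
    f=lambda w:(proj(fn,U(p,[sp(k,w[0]) for k in ks]))-np.array(pts)).ravel()
    q=least_squares(f,[w0]); print('wheel',q.x,'res',np.round(q.fun,1))
E
python3 - <<'E'
from fit import *
s,R=st();snap('scene','s9',(300,110,460,260),5)
c=np.array(s['tool_pos']);d=c-np.r_[p[:2],0];print('unit',d[0]*np.cos(p[2])+d[1]*np.sin(p[2]),-d[0]*np.sin(p[2])+d[1]*np.cos(p[2]))
E
```

```text
time: 6.98
tool_pos: [506.4, -51.8, 159.9]
tcp_rot: [122.0, 90.0, -164.9]
ft_force: [1.6, -1.2, -0.3]
finger_gap: 0.3
time: 7.07
tool_pos: [506.2, -51.6, 160.0]
tcp_rot: [102.6, 89.9, 175.7]
ft_force: [0.1, -1.1, -0.1]
finger_gap: 0.2
t 7.07 pos [506.2 -51.6 160. ] F [ 0.09 -1.14 -0.11] gap 0.2 j [-12.  -4. 105.  -0.  79. -85.]
unit -10.786484692198183 -78.31263689766226
```

View pics/s9.png

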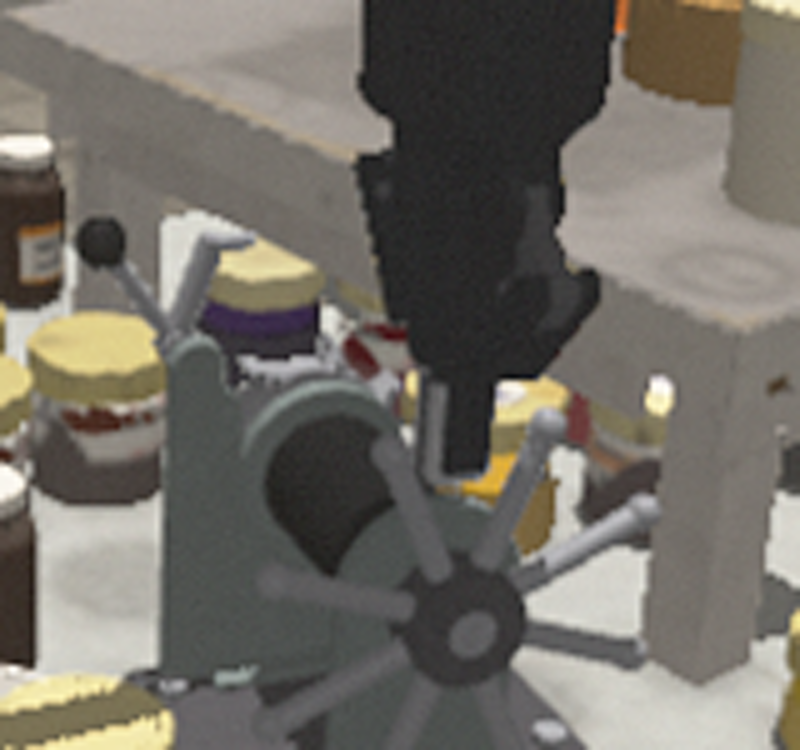

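```bash
python3 - <<'E'
from fit import *
wheel('s9',[(378,200),(409.4,194.4),(429,211.6)],[0,1,2],.7)
T=lambda a:(a[0]/4.4+270,a[1]/4.4+140)
wheel('s0',[T(a) for a in[(465,270),(602,240),(690,305)]],[-1,0,1],0)
print(proj('s0',U(p,[sp(k,0) for k in(-1,0,1)])))
E
```

```text
wheel [0.66920426] res [-0.2 -0.3 -0.3  0.2 -0.9  0.6]
wheel [-0.04814546] res [-0.5 -0.  -0.2 -0.5  0.5  0.7]
[[373.35665306 202.52300054]
 [404.84660961 193.81589953]
 [426.60865193 208.51088051]]
```

```bash
python3 -m jog '[[[-0.003,0.001,0],[0,0,0],-1],[[-0.006,0.0018,0],[0,0,0],-1],[[-0.0075,0.0022,0],[0,0,0],-1],[[-0.0075,0.0022,0],[0,0,0],-1]]'
python3 -m jog '[[[0.005,-0.0015,0],[0,0,0],-1],[[0.007,-0.002,0.03],[0,0,0],-1],[[0.007,-0.002,0.07],[0,0,0],-1],[[0.007,-0.002,0.11],[0,0,0],-1],[[0.007,-0.002,0.11],[0,0,0],-1]]'
python3 - <<'E'
from fit import *
s,R=st();snap('scene','s10',(300,110,460,260),5)
E
```

```text
time: 7.45
tool_pos: [499.5, -49.5, 160.3]
tcp_rot: [98.5, 90.0, 171.6]
ft_force: [1.0, -1.0, 0.4]
finger_gap: 0.0
time: 7.87
tool_pos: [510.3, -52.2, 279.6]
tcp_rot: [-83.7, 89.3, -10.6]
ft_force: [1.1, -0.1, 0.9]
finger_gap: -0.2
t 7.87 pos [510.3 -52.2 279.6] F [ 1.14 -0.11  0.93] gap -0.2 j [-12.  -8.  96.   0.  91. -85.]
```

View pics/s10.png

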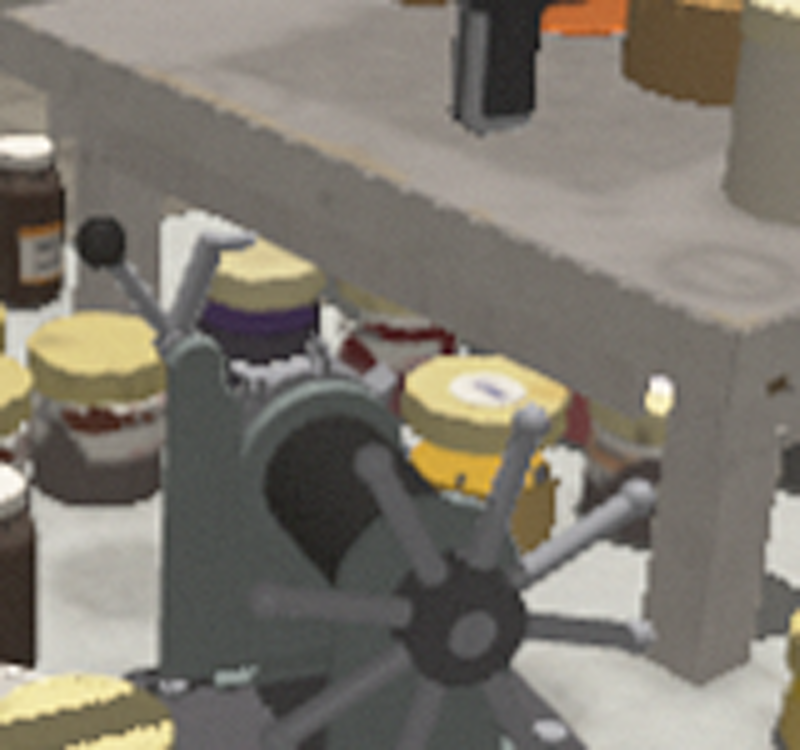

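```bash
python3 - <<'E'
from fit import *
wheel('s10',[(374.8,202.4),(406,193.4),(427,209.4)],[0,1,2],.7)
print(U(p,[[-120,66,0],ball(1.22)]))
E
```

```text
wheel [0.75711694] res [-0.4 -0.6 -0.1  0.6  0.  -0. ]
[[443.63448854 118.23327701   0.        ]
 [478.51630026 107.6454538  187.05336244]]
```

```bash
python3 -m jog '[[[-0.013,0.034,0.01],[0,0,0],-1],[[-0.026,0.07,0.01],[0,0,0],-1],[[-0.039,0.105,0.01],[0,0,0],-1],[[-0.052,0.14,0.01],[0,0,0],-1],[[-0.063,0.17,0.01],[0,0,0],-1]]'
python3 -m jog '[[[0,0,-0.03],[0,0,0],-1],[[0,0,-0.06],[0,0,0],-1],[[0,0,-0.09],[0,0,0],-1],[[0,0,-0.095],[0,0,0],-1],[[0,0,-0.095],[0,0,0],-1]]'
python3 - <<'E'
from fit import *
s,R=st();snap('scene','s11',(270,90,430,240),5)
c=np.array(s['tool_pos']);d=c-np.r_[p[:2],0];print('unit',d[0]*np.cos(p[2])+d[1]*np.sin(p[2]),-d[0]*np.sin(p[2])+d[1]*np.cos(p[2]))
E
```

```text
time: 8.33
tool_pos: [442.4, 120.2, 279.3]
tcp_rot: [96.6, 89.9, 169.7]
ft_force: [0.4, -0.1, 0.3]
finger_gap: 0.1
time: 8.75
tool_pos: [441.6, 118.2, 182.3]
tcp_rot: [114.5, 89.6, -172.4]
ft_force: [-0.6, -0.8, -0.0]
finger_gap: -0.1
t 8.75 pos [441.6 118.2 182.3] F [-0.65 -0.81 -0.01] gap -0.1 j [  9. -13. 111.   0.  82. -65.]
unit -121.98402218411701 65.36511916436173
```

View pics/s11.png

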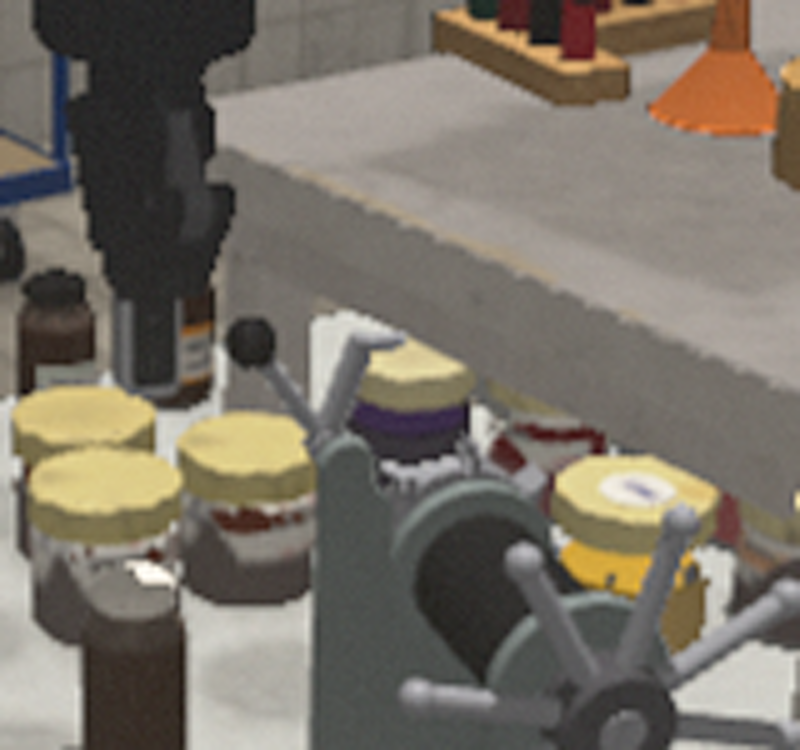

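```bash
python3 -m jog '[[[0.007,-0.002,0],[0,0,0],-1],[[0.013,-0.004,0],[0,0,0],-1],[[0.018,-0.0055,0],[0,0,0],-1],[[0.022,-0.0067,0],[0,0,0],-1],[[0.026,-0.008,0.001],[0,0,0],-1]]'
python3 -m jog '[[[0.005,-0.0015,0.001],[0,0,0],-1],[[0.010,-0.003,0.002],[0,0,0],-1],[[0.015,-0.0045,0.003],[0,0,0],-1],[[0.020,-0.006,0.004],[0,0,0],-1],[[0.022,-0.0067,0.005],[0,0,0],-1]]'
python3 - <<'E'
from fit import *
s,R=st();snap('scene','s12',(270,90,430,240),5)
E
```

```text
time: 9.22
tool_pos: [470.7, 110.2, 187.0]
tcp_rot: [-61.8, 89.9, 11.3]
ft_force: [-0.7, 0.1, -0.1]
finger_gap: -0.2
time: 9.63
tool_pos: [492.5, 103.4, 191.4]
tcp_rot: [-97.8, 90.0, -24.7]
ft_force: [0.5, 0.4, 0.1]
finger_gap: 0.3
t 9.63 pos [492.5 103.4 191.4] F [0.46 0.4  0.14] gap 0.3 j [  6.  -6. 104.  -0.  82. -67.]
```

View pics/s12.png

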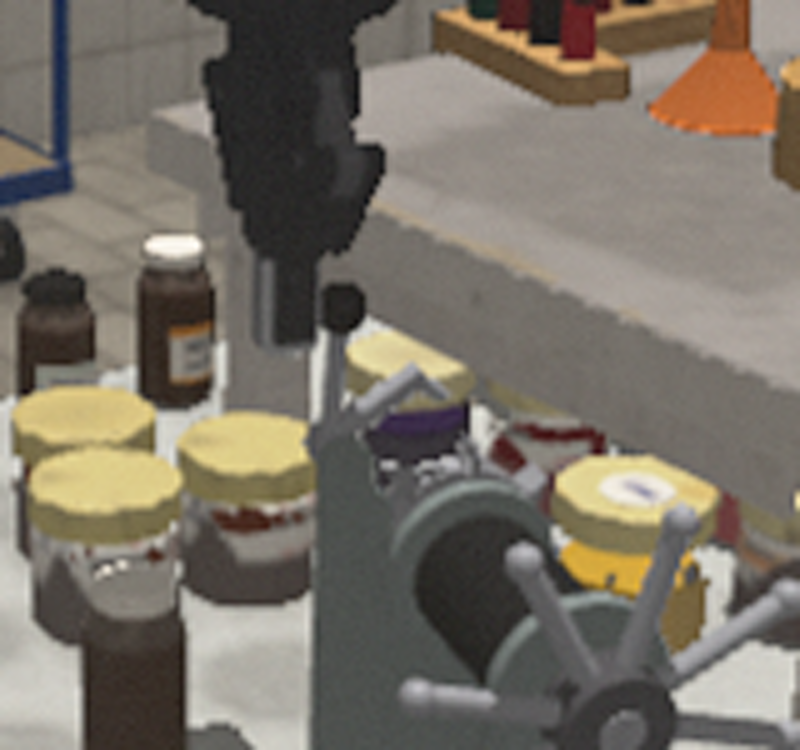

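```bash
python3 -m jog '[[[0.005,-0.0015,0],[0,0,0],-1],[[0.010,-0.003,0],[0,0,0],-1],[[0.012,-0.0036,0],[0,0,0],-1],[[0.008,-0.002,0],[0,0,0],-1],[[-0.005,0.0015,0.01],[0,0,0],-1]]'
python3 - <<'E'
from fit import *
s,R=st();snap('scene','s13',(270,90,430,240),5)
E
```

```text
time: 10.1
tool_pos: [486.1, 104.8, 199.3]
tcp_rot: [115.9, 89.8, -171.1]
ft_force: [-0.1, -0.3, -0.7]
finger_gap: 0.0
t 10.1 pos [486.1 104.8 199.3] F [-0.1  -0.35 -0.74] gap 0.0 j [  6.  -7. 104.  -0.  83. -67.]
```

View pics/s13.png

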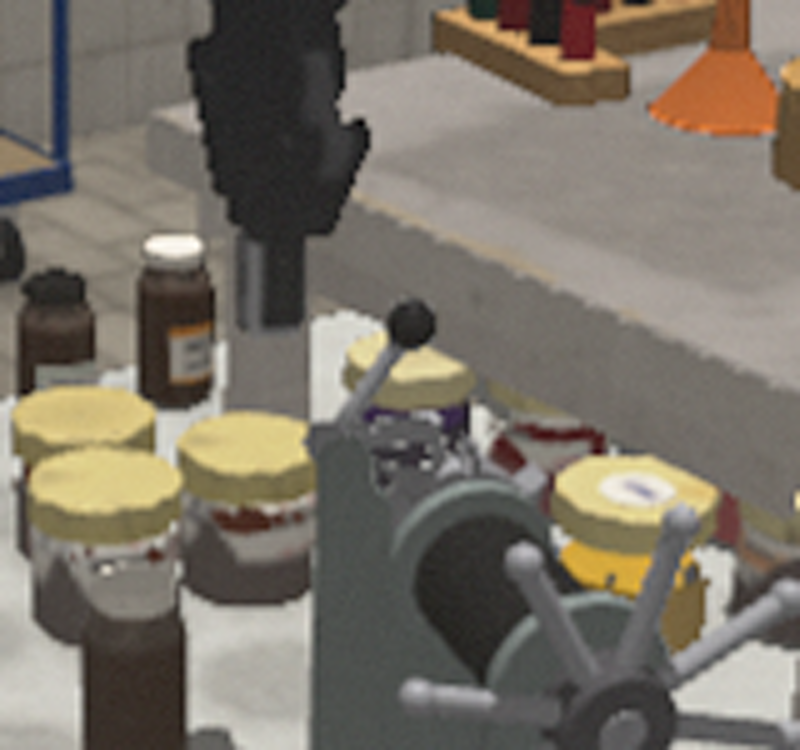

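```bash
python3 -m jog '[[[-0.02,0.006,0.02],[0,0,0],-1],[[-0.02,0.006,0.05],[0,0,0],-1],[[-0.02,0.03,0.08],[0,0,0],-1],[[-0.04,0.06,0.1],[0,0,0],-1],[[-0.06,0.1,0.1],[0,0,0],-1]]'
python3 -m jog '[[[-0.01,0.035,0],[0,0,0],-1],[[-0.02,0.07,0],[0,0,0],-1],[[-0.03,0.105,0],[0,0,0],-1],[[-0.04,0.14,0],[0,0,0],-1],[[-0.05,0.175,0],[0,0,0],-1]]'
python3 -m jog '[[[-0.01,0.035,0],[0,0,0],-1],[[-0.02,0.07,0],[0,0,0],-1],[[-0.03,0.105,0],[0,0,0],-1],[[-0.03,0.105,0],[0,0,0],-1],[[-0.03,0.105,0],[0,0,0],-1]]'
python3 - <<'E'
from fit import *
s,R=st();snap('scene','s14',(270,140,440,310),4.4);snap('top','t14',(260,110,440,270),4.4)
E
```

```text
time: 10.57
tool_pos: [429.7, 203.0, 307.0]
tcp_rot: [-56.9, 89.5, 16.0]
ft_force: [2.5, 0.2, -0.4]
finger_gap: 0.1
time: 10.98
tool_pos: [377.0, 379.3, 301.4]
tcp_rot: [-35.6, 90.0, 37.5]
ft_force: [0.4, -0.7, 0.5]
finger_gap: -0.2
time: 11.4
tool_pos: [346.8, 483.9, 300.3]
tcp_rot: [153.9, 89.9, -132.8]
ft_force: [-0.3, -0.4, 0.1]
finger_gap: 0.3
t 11.4 pos [346.8 483.9 300.3] F [-0.27 -0.42  0.12] gap 0.3 j [ 49.   6.  81.   0.  94. -24.]
```

View pics/s14.png

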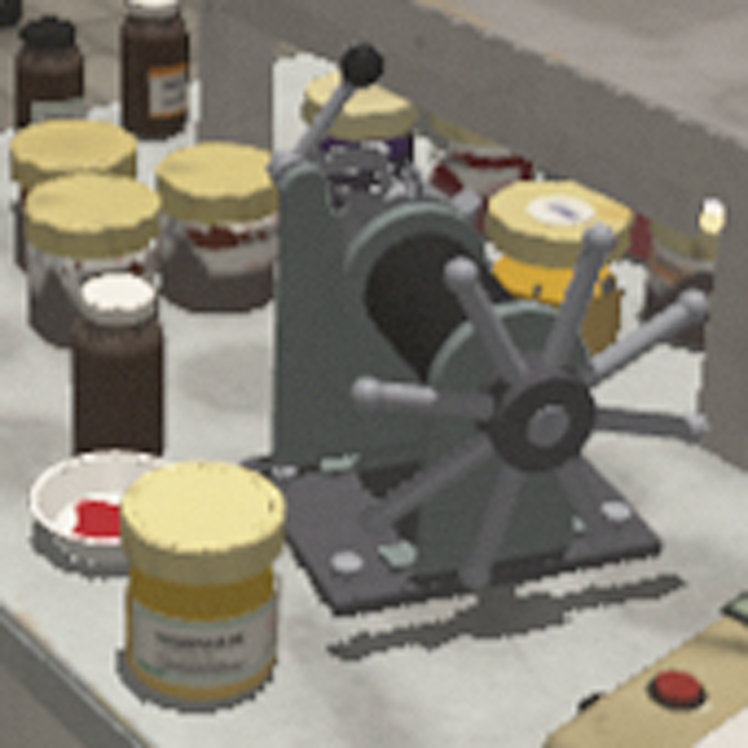

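View pics/t14.png

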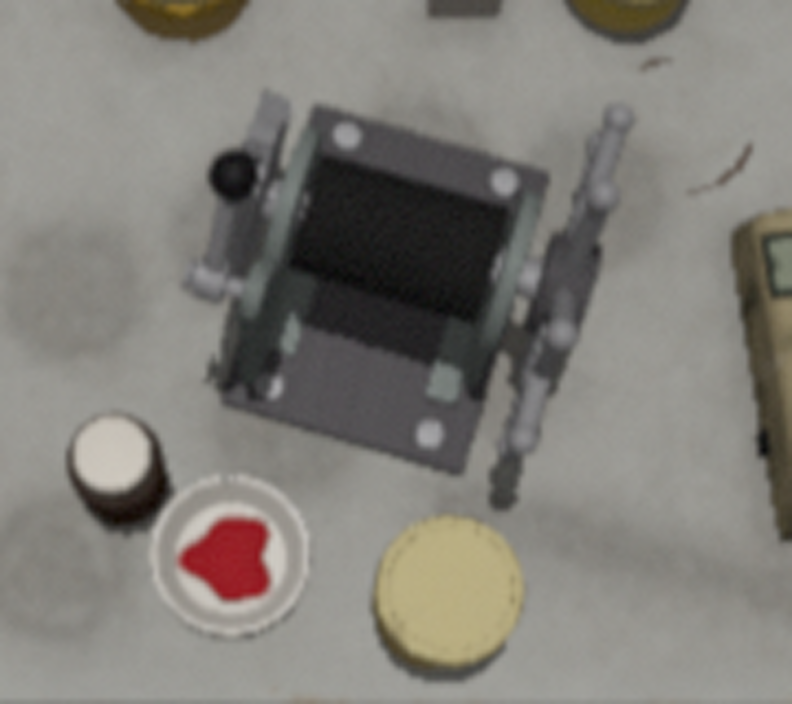

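```bash
python3 -c "
from bench import order
print(order.hand_in())"
```

```text
the job is handed in; nothing more can be done
None
```

The job is done and handed in, at about 11.5 s of the 48 s allowed. I pushed the lever over toward the robot and the pawl stayed up. I then pushed the upright spoke back one notch, and pushed the lever the other way until the pawl dropped home.

- **Wheel:** after the push it measured about 0.757 rad, against 0.785 for one notch and about −0.045 at the start. In the last pictures the spoke tips lie within a pixel of where spokes stood at the start.
- **Pawl:** the ball is back at its starting pixel in both the scene and top views, so I take the pawl to be fully home.
- **Other objects:** the jar, bottle and dish are unmoved in both views, and the arm is well clear of everything.
- **What went wrong:** my first push on the lever was too high on the ball. The finger rode up on it and read about 27 N at the end of that move. I backed off and pushed again about 12 mm lower, and all later contact forces read under about 3 N. Readings come only at the end of each move, so I can't rule out a higher moment in between. The limit is 40 N, and nothing looked damaged.

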